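Seat a test-cell end block against the jig fence and hold it

ROBOT

A 7-joint arm with a two-finger parallel gripper is mounted at the origin on the work surface. World frame = base frame: x ahead of the robot, y to its left, z up, the work surface at z = 0. Lengths are in m, angles in rad, forces in N, time in s.
With the tool pointing down it reaches from about 0.425 to 0.925 m from the base axis. Payload 6.8 kg.
Tool frame: the origin (TCP) lies midway between the tips of the shut fingers; the grasp point (between the pads) lies 19 mm behind it; x points along the fingers, y is the direction in which the jaws open and shut, and the axes are right-handed (so a half turn about x gives the same grasp; the last joint's range is limited). The gripper opens to 85 mm and grips with 20 to 120 N. Pads are 22 mm wide; open, the fingers measure 114 mm over their backs; the gripper's body (76 mm by 85 mm) begins 54 mm behind the grasp point. The pads swing forward as they close: fully open they stand 13 mm farther back than shut.
Start: joints at [-1.213, 0.477, 0.022, 1.555, -0.011, 1.109, -0.083], TCP at [0.303, 0.603, 0.231] pointing down, gripper open.
Joint ranges: [-2.96, 2.96], [-0.34, 2.1], [-1.41, 1.46], [0.24, 2.44], [-1.37, 4.51], [0.17, 1.92], [-2.96, 2.96]. Speed limits (rad/s): [2.39, 2.39, 3.14, 3.14, 3.14, 3.14, 3.14].

INTERFACE

Orientations are given as a rotation vector (axis times angle).
In Python, from bench import r gives the robot as it stands.
- The arm moves only by the tool carry_out, never from a script. Its argument "targets" is one flat list of numbers, 7 for each row, row after row: the finger opening in m, from 0 to 0.0854, then the shift along the tool's x, y, z in m, then the turn, a rotation vector about the tool's x, y, z in units of 5 degrees (1.0 is 5 degrees). A call has 1 to 12 rows; each row is the pose to reach, as a shift and turn from the pose measured when the call began, along the tool's axes at that moment; what a row does not reach only later rows make up. A row lasts 1/8 s, in which the tool goes at most 62.5 mm and 10.7 degrees, less where a joint would pass 70% of its speed; a pose out of reach is approached as far as the arm can. A call with a gripper value outside its range is refused whole. The fingers move at their own pace and stop on an object; "squeeze" is the grip in N (left out, the last holds). Time passes only in rows, so rows that repeat a pose let the fingers close. It gives the time, the measured TCP pose, the force and the opening at its end, in the units of the state.
- r.get_obs(): the state, without advancing time (a new reading comes with each control period).
- r.grab_frame(name): name is "side" or "top"; returns the picture (420x560x3 uint8, blue, green, red); there is no depth.
- r.camera_info(name): a dict with "fx", "fy", "cx", "cy" (pixels), "xyz" and "orientation" of the camera in the world. Camera axes: x right, y up, looking along -z (the intrinsics and any distortion apply to the point x, -y, -z); pixel columns grow to the right and rows downward; lengths in m; the calibration is good to about 2 mm. A picture is of the moment at which its call begins. camera_info takes no time and is no camera call.
- r.hand_in(): hands the job in, once; it reports no verdict.
The state is a dict: "clock": time; "joints": joint angles; "qvel": joint speeds; "tau": joint torques, N m; "tcp_pos": TCP position; "orientation": TCP orientation; "contact_force": force on the tool from outside, world axes, zero at the start; "moment": the same for the moment, N m; "grip_width": finger opening in m.
Only numpy, scipy, OpenCV 4.12 (cv2) and the standard library are available. Lean on these libraries where they do the work, as an engineer would, in place of code of your own. Each camera call takes 0.05 s, during which the arm holds its last target. There are 200 camera calls.

TASK

On the jig, turn the black knob behind the fence clockwise (seen from above) until it clicks past its detent, so that the steel gate tongue withdraws from in front of the fence. Then push the stepped aluminium end block up flush against the fence and, with one diagonal push, press it firmly against the fence and down on the bed at the same time. Finish while still holding that push, and leave the other things on the bench where they are.

Things in the scene. Friction and masses are not known exactly. Their poses are not given: they have to be found in the camera images.
- bed: Flat grey jig bed of slick polymer (friction about 0.2), fixed; 10 mm thick, its top 16 mm above the bench. Origin on its underside (6 mm above the bench), z up; plate spans x -120..120, y -125..165 mm. Bed, fence and knob are placed together and share one yaw: +x along the fence, +y from the loading area towards the fence.
- fence: Fixed aluminium fence bar across the bed, 220 mm long, 12 mm thick, top 40 mm above the bed. Origin: on the bed's top, in the middle of the fence's contact face; x along the fence, +y into the fence (the block comes from -y). A slot 18 mm high at its foot, from x = -85 to 15 mm, lets the gate tongue through.
- gate (a joint): Knob angle, rad, growing clockwise seen from above; starts at 0, tongue 30 mm out of the fence face, stopping the block. Over-centre spring: about 0.12 N m to turn, hump at 0.6; let go before it, the knob springs back to 0; past it, it snaps on to its end stop at 1.2 and stays, tongue behind the face. Past its click above 1.0.
- knob_grip (a point): Grip point on the knob's vertical axis, 45 mm behind the fence face at fence x = 0, 66 mm above the bed; turns with the knob, a black bar 13 mm wide, 46 mm long, 50 to 76 mm above the bed. At 0 the bar lies along bed y: grip it closing along bed x. Nothing near it is above 40 mm. Steel tongue below: 14 mm wide, 5 to 13 mm above the bed, reaching 75 mm along -y of the point.
- block: Loose stepped aluminium block, 0.34 to 0.52 kg, lying on the bed. Origin: centre of underside; +y front face goes to the fence (then 30 mm from origin). Base 100 (x) x 60 (y) x 16 mm high; taller front part y -2..30, 36 mm high, bolt heads 4 mm more; open ledge y -30..-2 at 16 mm. Copper tab out 25 mm at +x end. Starts turned up to 0.3 rad, front over 50 mm off the fence.
- ledge (a point): Inner corner of the block's step, at mid length (block x 0, y -2, z 16 mm): where the ledge meets the upright 20 mm riser. Pushing here with closed fingertips to block +y and down presses on both faces. Axes as the block's.
- wrench: Bystander: steel wrench lying on the bench. Leave alone.
- tool_cup: Bystander: cream square tool holder 60 mm wide, 120 mm high with its pens. Leave alone.
- stack: Bystander: assembled test cell, 90 x 90 x 93 mm. Leave alone.
- jar: Bystander: small jar, 50 mm across, 60 mm high. Leave alone.
Mind the look-alikes: they are no part of the job. Several things have the shape of the block; the one meant has the colours described above.

How it is judged:
On the way, in this order (a step that is already met when the one before it is completed fails the run):
1. the knob is turned past its click, gate withdrawn (value of joint gate above 1 rad), for 0.2 s.
2. the block is flush with the fence and pressed against fence and bed together (y of block in the frame of fence between -0.033 and -0.027 m and angle between the y axis of block and the y axis of fence, either way round below 0.035 rad and angle between block's own z axis and vertical below 0.03 rad and z of block in the frame of bed below 0.0125 m and contact force between block and fence above 3 N and contact force between block and bed above 8 N), for 0.3 s.
At the end, for the whole second after the job is handed in: Fingers still pushing (over 4 N): block front within 3 mm of the fence and parallel within 0.035 rad, flat on the bed (0.03 rad, 2.5 mm), pressing on the fence with over 3 N and on the bed with over 8 N (its weight is 3.4 to 5.1 N), at rest, knob past its click (over 1.0 rad) (all of step 2 and contact force between block and the fingers above 4 N and value of joint gate above 1 rad and linear speed of block below 0.01 m/s); the arm keeps its last pose, push and grip.
It fails at once if a bystander is moved by more than 20 mm (distance of any of wrench, tool_cup, stack, jar from where it was at the start of the episode above 0.02 m).
It also fails if it takes over 54 s, if anything falls off the work surface, if the arm or the gripper's body presses on something with over 40 N, if the wrist force passes 120 N, or if a joint passes its speed limit or range.

## Working session

There is one attempt and no reset: what is moved stays moved. The work goes in short steps, Python scripts to look and compute and a tool call to move; the robot and the scene stay as the last step left them, time stands still between calls to the robot, and variables do not carry over. Pictures are saved under pics/ and viewed, about 8 in all and at most 12, crops included, and the job is handed in when it is done.

Besides the shell and the picture viewer there is one more tool, called by a JSON object that holds its "op" and its "data", one argument or row to a line. carry_out: Moves the arm, as the interface text tells. Its arguments: {"type":"object","properties":{"targets":{"type":"array","items":{"type":"number"}},"squeeze":{"type":"number"}},"required":["targets"]}

```bash
mkdir -p pics; ls; python3 - <<'E'
from bench import r
import cv2
o=r.get_obs(); print({k:o[k] for k in('clock','tcp_pos','orientation','contact_force','grip_width')})
for n in('top','side'):
    cv2.imwrite(f'pics/{n}0.png',r.grab_frame(n)); print(r.camera_info(n))
E
```

```text
pics
{'clock': 0.0, 'tcp_pos': array([0.30291861, 0.60253693, 0.23032024]), 'orientation': array([ 0.36381841,  1.54005526, -0.36669821]), 'contact_force': array([ 0.27050955,  0.17368264, -0.04692981]), 'grip_width': 0.08512811005312582}
{'fx': 511.13828473757087, 'fy': 511.13828473757087, 'cx': 291.3455928456517, 'cy': 206.70980089570446, 'xyz': array([ 0.36848045, -0.02589231,  1.63633104]), 'orientation': array([ 0.05327025, -0.06432559, -1.56595006])}
{'fx': 463.43196971399885, 'fy': 463.43196971399885, 'cx': 284.68137323915516, 'cy': 208.40835846491498, 'xyz': array([ 0.22221837, -0.95900325,  0.85635146]), 'orientation': array([ 0.87329681, -0.12515631, -0.27366103])}
```

View pics/top0.png

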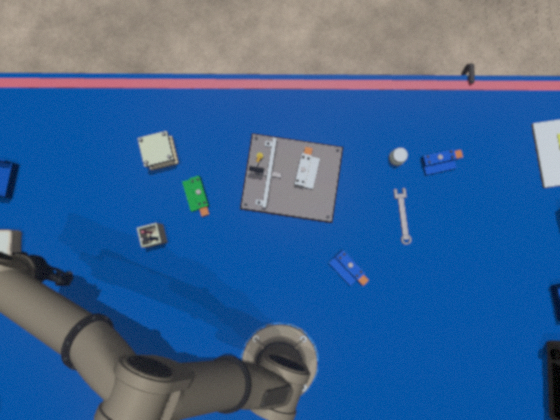

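View pics/side0.png

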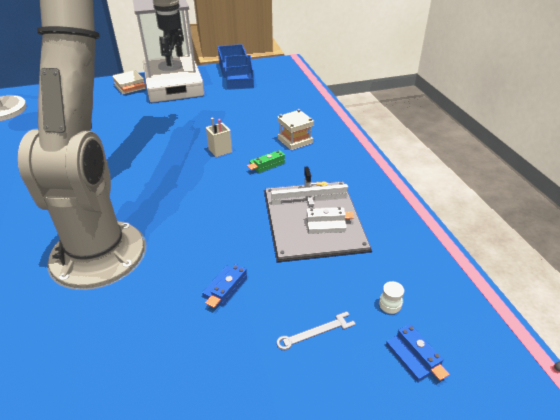

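Top view: the bed is centred near (292,178), the fence bar runs from (270,140) to (262,207), and the knob is at (257,171). Candidates for the block are silver (307,171), green (196,195), blue (440,161) and blue (350,267). I choose the silver one on the bed with the copper tab and will check it in a close crop.

```bash
python3 - <<'E'
import cv2,numpy as np
a=cv2.imread('pics/top0.png')[125:230,230:350]; a=cv2.resize(a,None,fx=5,fy=5,interpolation=cv2.INTER_CUBIC)
cv2.imwrite('pics/crop0.png',a)
a=cv2.imread('pics/side0.png')[155:265,255:375]; cv2.imwrite('pics/crop1.png',cv2.resize(a,None,fx=5,fy=5,interpolation=cv2.INTER_CUBIC))
E
```

```text
(no output)
```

View pics/crop0.png

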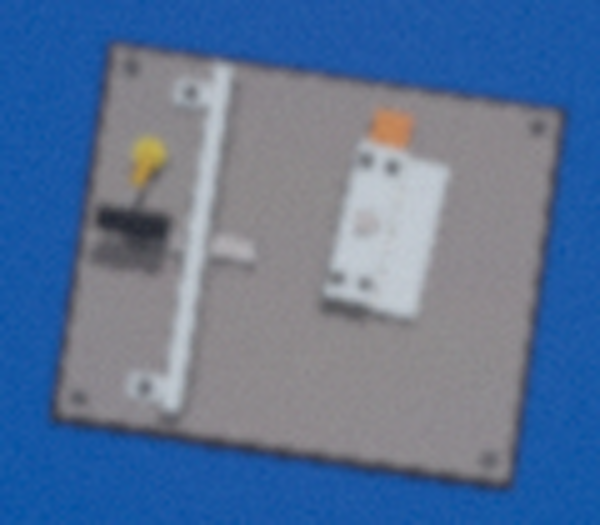

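View pics/crop1.png

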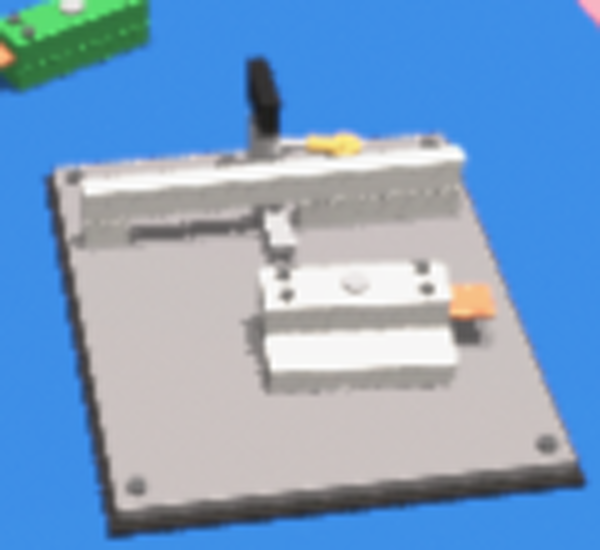

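The silver block with the copper tab is confirmed: top px ≈ (307,171), with the tab towards world +x. The knob bar and tongue are clear too. Next I compute the poses from corner pixels.

```bash
cat > h.py <<'E'
import numpy as np,cv2
from scipy.spatial.transform import Rotation as R
from bench import r
def ray(n,uv):
    c=r.camera_info(n); d=np.array([(uv[0]-c['cx'])/c['fx'],-(uv[1]-c['cy'])/c['fy'],-1.])
    return np.array(c['xyz']),R.from_rotvec(c['orientation']).apply(d)
def cast(n,uv,z):
    p,d=ray(n,uv); return p+d*(z-p[2])/d[2]
def pix(n,P):
    c=r.camera_info(n); q=R.from_rotvec(c['orientation']).inv().apply(np.array(P)-c['xyz'])
    return np.array([c['cx']+c['fx']*q[0]/-q[2],c['cy']-c['fy']*q[1]/-q[2]])
crop=lambda u,v,ox,oy,s=5:((u+.5)/s-.5+ox,(v+.5)/s-.5+oy)
E
python3 - <<'E'
from h import *
np.set_printoptions(precision=4,suppress=True)
T=lambda u,v,z:cast('top',crop(u,v,230,125),z)
S=lambda u,v,z:cast('side',crop(u,v,255,155),z)
im=cv2.imread('pics/top0.png'); hsv=cv2.cvtColor(im,cv2.COLOR_BGR2HSV)
m=np.zeros(im.shape[:2],np.uint8); m[125:230,230:350]=(hsv[125:230,230:350,1]<110)*255
m=cv2.morphologyEx(m,cv2.MORPH_CLOSE,np.ones((7,7)))
c=max(cv2.findContours(m,0,1)[0],key=cv2.contourArea); box=cv2.boxPoints(cv2.minAreaRect(c)); print('box',box)
B=np.array([cast('top',b,.016) for b in box]); print(B, [np.linalg.norm(B[i]-B[i-1]) for i in range(4)], B.mean(0))
H=np.array([T(112,43,.016),T(566,108,.016),T(508,487,.016),T(53,418,.016)]); print('hand',H,[np.linalg.norm(H[i]-H[i-1]) for i in range(4)])
# frame: y bed = towards corner0 from corner1
y=(H[0]+H[3]-H[1]-H[2]);y/=np.linalg.norm(y); x=np.array([y[1],-y[0],0])
yaw=np.arctan2(x[1],x[0]); O=H.mean(0)-.02*y
print('yaw',yaw,'origin',O)
loc=lambda P:np.array([(P-O)@x,(P-O)@y])*1000
print('fence top front edge',[loc(T(*p,.056)) for p in((233,65),(183,412))],'side',[loc(S(*p,.056)) for p in((85,195),(465,158))])
print('knob top',[loc(T(*p,.092)) for p in((98,215),(168,226),(133,222))],'side top',loc(S(260,65,.092)))
print('tongue tip',loc(T(253,262,.029)))
print('blk front top',[loc(T(*p,.052)) for p in((362,143),(326,297))],'side',[loc(S(*p,.052)) for p in((262,270),(447,265))])
print('blk back ledge',[loc(T(*p,.032)) for p in((448,162),(415,320))],'side',[loc(S(*p,.032)) for p in((268,370),(455,358))])
E
```

```text
box [[239.7237 208.5086]
 [251.0929 132.7139]
 [342.9266 146.489 ]
 [331.5574 222.2836]]
[[ 0.4837  0.1268  0.016 ]
 [ 0.7279  0.0931  0.016 ]
 [ 0.6847 -0.2019  0.016 ]
 [ 0.4411 -0.1649  0.016 ]] [np.float64(0.29482185100018193), np.float64(0.24654527357581554), np.float64(0.2981831050898097), np.float64(0.2463613065828311)] [ 0.5843 -0.0367  0.016 ]
hand [[ 0.7263  0.0902  0.016 ]
 [ 0.6856 -0.2015  0.016 ]
 [ 0.442  -0.1638  0.016 ]
 [ 0.4847  0.1253  0.016 ]] [np.float64(0.24421484314764696), np.float64(0.29453155105856454), np.float64(0.246512124308534), np.float64(0.2922295459539994)]
yaw -0.14263676253883462 origin [ 0.5818 -0.0572  0.016 ]
fence top front edge [array([111.1321,  85.3394]), array([-108.9416,   83.7207])] side [array([-113.7278,   82.91  ]), array([106.4547,  84.0874])]
knob top [array([  0.0271, 151.0222]), array([ -0.3894, 107.8491]), array([ -1.0919, 129.2952])] side top [ -3.2141 143.0617]
tongue tip [-6.432  55.5407]
blk front top [array([74.8966, -1.7256]), array([-24.4891,   6.4751])] side [array([-26.4198,   7.371 ]), array([74.0237, -3.7442])]
blk back ledge [array([ 74.5392, -57.4893]), array([-28.2864, -51.1664])] side [array([-33.62  , -51.1165]), array([ 66.6184, -56.8541])]
```

Checks: bed measures 244×293 mm against 240×290, knob sits 44–45 mm behind the fence face, and block is about 100 mm long with its front 82 mm from the fence. All agree with the description. Next, the shift to a point above the knob.

```bash
cat >> h.py <<'E'
np.set_printoptions(precision=4,suppress=True)
YAW=-.1426; O=np.array([.5818,-.0572,0])
X=np.array([np.cos(YAW),np.sin(YAW),0]); Y=np.array([-X[1],X[0],0])
def W(x,y,z): return O+X*x/1000+Y*y/1000+np.array([0,0,(16+z)/1000])  # bed mm (z above bed top)
def loc(P): P=np.array(P); return np.array([(P-O)@X,(P-O)@Y,P[2]-.016])*1000
def down(yaw):  # tool x down, tool y at world yaw (mod pi, nearest)
    o=r.get_obs(); R0=R.from_rotvec(o['orientation']); out=[]
    for s in(0,np.pi):
        a=np.array([0,0,-1.]);b=np.array([np.cos(yaw+s),np.sin(yaw+s),0]); out.append(R.from_matrix(np.c_[a,b,np.cross(a,b)]))
    return min(out,key=lambda q:(R0.inv()*q).magnitude())
def rel(P,Rt):
    o=r.get_obs(); R0=R.from_rotvec(o['orientation'])
    return R0.inv().apply(P-o['tcp_pos']), (R0.inv()*Rt).as_rotvec()/np.radians(5)
E
python3 - <<'E'
from h import *
q=down(YAW); o=r.get_obs(); print(R.from_rotvec(o['orientation']).as_matrix())
for z in(150,100,50): print(rel(W(0,129,z),q))
E
```

```text
[[-0.0006  0.4491  0.8935]
 [-0.0016  0.8935 -0.4491]
 [-1.     -0.0017  0.0001]]
(array([ 0.0651, -0.3418,  0.5045]), array([14.2967,  0.0132,  0.0158]))
(array([ 0.1151, -0.3417,  0.5045]), array([14.2967,  0.0132,  0.0158]))
(array([ 0.1651, -0.3417,  0.5045]), array([14.2967,  0.0132,  0.0158]))
```

{"op": "carry_out", "data": {
  "targets": [0.0854,0,-0.342,0.5045,14.3,0,0,0.0854,0,-0.342,0.5045,14.3,0,0,0.0854,0,-0.342,0.5045,14.3,0,0,0.0854,0,-0.342,0.5045,14.3,0,0,0.0854,0,-0.342,0.5045,14.3,0,0,0.0854,0,-0.342,0.5045,14.3,0,0,0.0854,0,-0.342,0.5045,14.3,0,0,0.0854,0,-0.342,0.5045,14.3,0,0,0.0854,0,-0.342,0.5045,14.3,0,0,0.0854,0.04,-0.342,0.5045,14.3,0,0,0.0854,0.065,-0.342,0.5045,14.3,0,0,0.0854,0.065,-0.342,0.5045,14.3,0,0]
}}

```text
clock: 1.6
tcp_pos: [0.5984, 0.0698, 0.1638]
orientation: [1.309, 1.139, -1.32]
contact_force: [0.3, 0.4, -0.4]
grip_width: 0.0852
```

```bash
python3 - <<'E'
from h import *
o=r.get_obs(); print(o['clock'],loc(o['tcp_pos']),o['joints'],o['contact_force'])
for z in(100,50): print(rel(W(0,129,z),down(YAW)))
cv2.imwrite('pics/t1.png',cv2.resize(r.grab_frame('top')[110:240,200:360],None,fx=4,fy=4)); 
a=r.grab_frame('side'); cv2.imwrite('pics/s1.png',cv2.resize(a[60:270,200:400],None,fx=2.8,fy=2.8,interpolation=cv2.INTER_CUBIC))
E
```

```text
1.6 [ -1.6522 128.0634 147.8225] [-0.5486  0.459   0.4358  1.8184 -0.2347  0.9213 -0.1522] [ 0.3182  0.3818 -0.4485]
(array([ 0.0478,  0.0019, -0.0011]), array([-0.0129,  0.0401,  0.0579]))
(array([ 0.0978,  0.0021, -0.0013]), array([-0.0129,  0.0401,  0.0579]))
```

{"op": "carry_out", "data": {
  "targets": [0.0854,0.04,0.002,-0.001,0,0,0,0.0854,0.08,0.002,-0.001,0,0,0,0.0854,0.098,0.002,-0.001,0,0,0,0.0854,0.098,0.002,-0.001,0,0,0,0.03,0.098,0.002,-0.001,0,0,0,0.03,0.098,0.002,-0.001,0,0,0,0.005,0.098,0.002,-0.001,0,0,0,0.005,0.098,0.002,-0.001,0,0,0,0.005,0.098,0.002,-0.001,0,0,0,0.005,0.098,0.002,-0.001,0,0,0,0.005,0.098,0.002,-0.001,0,0,0],
  "squeeze": 50
}}

```text
clock: 3.08
tcp_pos: [0.5975, 0.0725, 0.0685]
orientation: [1.308, 1.146, -1.321]
contact_force: [-14.8, 1.8, 14.4]
grip_width: 0.0119
```

```bash
python3 - <<'E'
from h import *
o=r.get_obs(); print(o['clock'],loc(o['tcp_pos']),o['joints'],o['contact_force'],o['moment'],o['grip_width'])
print(rel(W(0,129,50),down(YAW)))
a=r.grab_frame('side'); cv2.imwrite('pics/s2.png',cv2.resize(a[90:270,220:390],None,fx=3.3,fy=3.3,interpolation=cv2.INTER_CUBIC))
E
```

```text
3.075 [ -2.9243 130.6268  52.453 ] [-0.5031  0.5863  0.3774  1.8735 -0.3074  0.749  -0.0953] [-14.7981   1.822   14.389 ] [ 0.357   2.9537 -0.1376] 0.011944739085973207
(array([0.0024, 0.0029, 0.0016]), array([0.0105, 0.0129, 0.1161]))
```

View pics/s2.png

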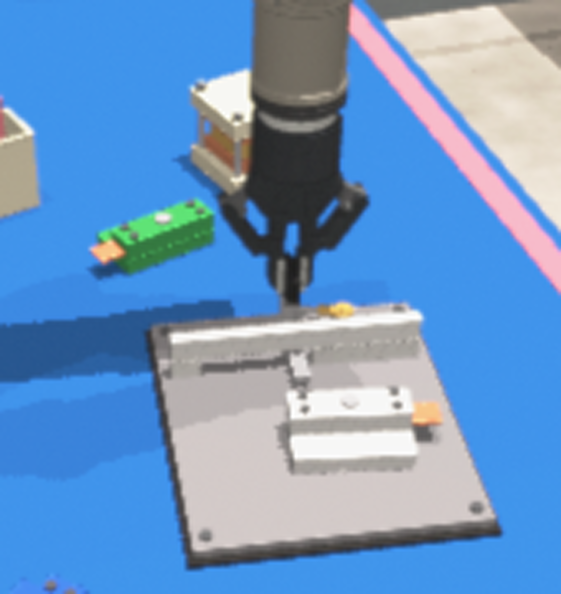

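The picture shows the fingers closed on the knob bar, crop (290,270), with the tongue still out at (300,365). The side load came from a few mm of offset in x, so I start from the measured pose to relax it and then turn clockwise about tool +x.

{"op": "carry_out", "data": {
  "targets": [0.005,-0.001,-0.001,0,0,0,0,0.005,-0.001,-0.001,0,2,0,0,0.005,-0.001,-0.001,0,4,0,0,0.005,-0.001,-0.001,0,6,0,0,0.005,-0.001,-0.001,0,8,0,0,0.005,-0.001,-0.001,0,10,0,0,0.005,-0.001,-0.001,0,12,0,0,0.005,-0.001,-0.001,0,13.5,0,0,0.005,-0.001,-0.001,0,14,0,0,0.005,-0.001,-0.001,0,14,0,0,0.005,-0.001,-0.001,0,14,0,0]
}}

```text
clock: 4.5
tcp_pos: [0.5971, 0.0726, 0.0687]
orientation: [2.1, 0.223, -2.119]
contact_force: [5.6, -2.4, -14.0]
grip_width: 0.0118
```

```bash
python3 - <<'E'
from h import *
o=r.get_obs(); print(o['clock'],loc(o['tcp_pos']),o['joints'],o['contact_force'],o['moment'],o['grip_width'])
a=R.from_rotvec(o['orientation']).as_matrix()[:,1]; print('turn',np.arctan2(a[1],a[0])-YAW)
a=r.grab_frame('side'); cv2.imwrite('pics/s3.png',cv2.resize(a[90:270,220:390],None,fx=3.3,fy=3.3,interpolation=cv2.INTER_CUBIC))
E
```

```text
4.5 [ -3.2707 130.7056  52.6642] [-0.7237  0.6675  0.6963  1.8895 -0.5817  0.8075 -1.0718] [  5.6107  -2.4081 -13.9902] [-0.0936 -1.5687  0.6393] 0.011784503465397132
turn -1.2169052286196456
```

View pics/s3.png

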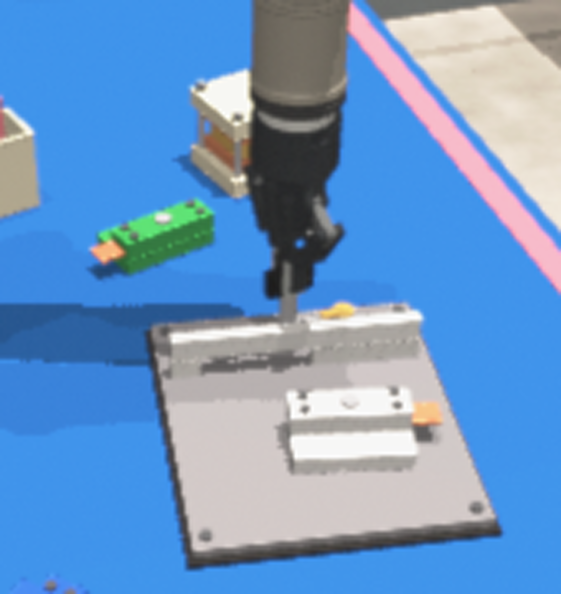

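The tongue is withdrawn: it is gone from in front of the slot, and the tool has turned 1.22 rad. Now release and rise.

{"op": "carry_out", "data": {
  "targets": [0.04,0,0,0,0,0,0,0.04,0,0,0,0,0,0,0.04,0,0,0,0,0,0,0.04,0,0,0,0,0,0,0.04,-0.04,0,0,0,0,0,0.04,-0.08,0,0,0,0,0,0.0,-0.1,0,0,-6,0,0,0.0,-0.1,0,0,-13.9,0,0,0.0,-0.1,0,0,-13.9,0,0,0.0,-0.1,0,0,-13.9,0,0,0.0,-0.1,0,0,-13.9,0,0,0.0,-0.1,0,0,-13.9,0,0]
}}

```text
clock: 6.05
tcp_pos: [0.5979, 0.0726, 0.1688]
orientation: [1.37, 1.097, -1.383]
contact_force: [0.3, -0.4, 0.2]
grip_width: -0.0002
```

```bash
python3 - <<'E'
from h import *
o=r.get_obs(); print(o['clock'],loc(o['tcp_pos']),o['contact_force'],o['grip_width'])
# block estimate (bed mm): centre (22,-26), yaw -0.08 rel bed; ledge corner y=-2 -> (22,-28); finger half depth ~11
q=down(YAW)
for p in((22,-44,80),(22,-44,20)): print(p,rel(W(*p),q))
a=r.grab_frame('top'); cv2.imwrite('pics/t4.png',cv2.resize(a[110:240,200:360],None,fx=4.5,fy=4.5,interpolation=cv2.INTER_CUBIC))
E
```

```text
6.05 [ -2.5043 130.8058 152.792 ] [ 0.2962 -0.3691  0.2358] -0.00021205011671479116
(22, -44, 80) (array([0.073 , 0.04  , 0.1718]), array([-0.9832,  0.032 ,  0.0962]))
(22, -44, 20) (array([0.133 , 0.0405, 0.1716]), array([-0.9832,  0.032 ,  0.0962]))
```

View pics/t4.png

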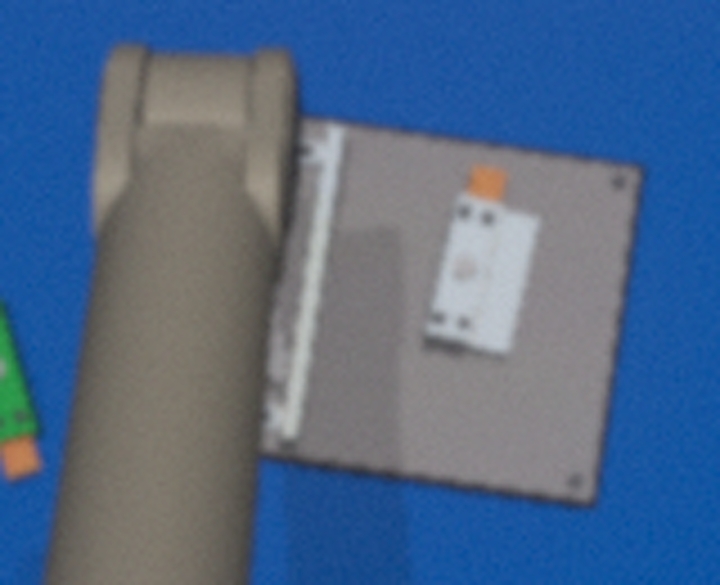

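The block is undisturbed at crop (480,275) and the tongue is still in. The tool yaw already matches the block's (about -0.08 rad to the bed), so I go to behind the riser above the ledge, keeping the yaw.

{"op": "carry_out", "data": {
  "targets": [0,0,0.04,0.171,0,0,0,0,0,0.04,0.171,0,0,0,0,0,0.04,0.171,0,0,0,0,0.05,0.04,0.171,0,0,0,0,0.1,0.04,0.171,0,0,0,0,0.12,0.04,0.171,0,0,0,0,0.13,0.04,0.171,0,0,0,0,0.13,0.04,0.171,0,0,0]
}}

```text
clock: 7.1
tcp_pos: [0.599, -0.1033, 0.0398]
orientation: [1.366, 1.1, -1.378]
contact_force: [-0.3, 0.4, -0.1]
grip_width: 0.0001
```

```bash
python3 - <<'E'
from h import *
o=r.get_obs(); print(o['clock'],loc(o['tcp_pos']),o['contact_force'],o['grip_width'])
q=down(YAW)
for p in((22,-30,20),(20,35,20),(20,41,20)): print(p,rel(W(*p),q))
a=r.grab_frame('side'); cv2.imwrite('pics/s5.png',cv2.resize(a[100:270,240:390],None,fx=3.5,fy=3.5,interpolation=cv2.INTER_CUBIC))
E
```

```text
7.1 [ 23.545  -43.2386  23.8329] [-0.2727  0.439  -0.0613] 0.000129008893643246
(22, -30, 20) (array([ 0.0038, -0.0026, -0.0131]), array([-0.91  ,  0.0304,  0.0824]))
(20, 35, 20) (array([ 0.0037, -0.0097, -0.0777]), array([-0.91  ,  0.0304,  0.0824]))
(20, 41, 20) (array([ 0.0037, -0.0102, -0.0837]), array([-0.91  ,  0.0304,  0.0824]))
```

View pics/s5.png

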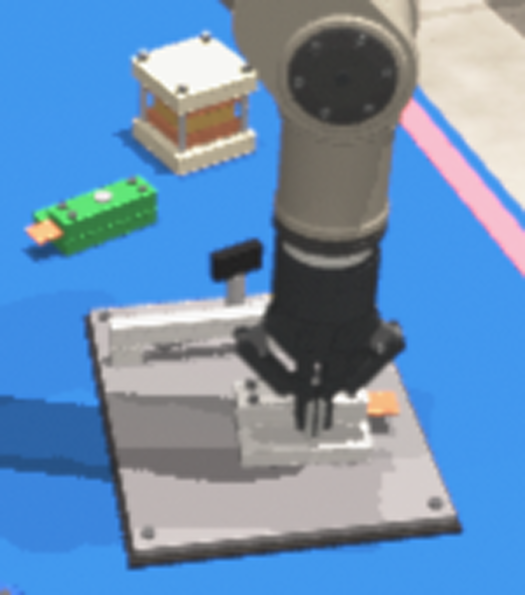

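The finger is above the ledge, about 4 mm to +x of mid-length. The knob bar lies across, so it is turned. Push towards the fence, straightening on the way.

{"op": "carry_out", "data": {
  "targets": [0,0.003,-0.004,0,0,0,0,0,0.003,-0.005,-0.008,0,0,0,0,0.003,-0.006,-0.018,0,0,0,0,0.003,-0.007,-0.028,-0.2,0,0,0,0.003,-0.008,-0.038,-0.4,0,0,0,0.003,-0.0095,-0.048,-0.6,0,0,0,0.003,-0.0105,-0.058,-0.8,0,0,0,0.003,-0.0115,-0.066,-0.9,0,0,0,0.003,-0.012,-0.072,-0.9,0,0,0,0.003,-0.012,-0.072,-0.9,0,0]
}}

```text
clock: 8.4
tcp_pos: [0.6034, -0.0295, 0.0371]
orientation: [1.309, 1.143, -1.319]
contact_force: [-0.3, 0.3, -0.0]
grip_width: 0.0001
```

```bash
python3 - <<'E'
from h import *
o=r.get_obs(); print(o['clock'],loc(o['tcp_pos']),o['contact_force'],X[:2],Y[:2])
q=down(YAW)
for p in((17,43,20),): print(p,rel(W(*p),q))
a=r.grab_frame('side'); cv2.imwrite('pics/s6.png',cv2.resize(a[100:270,240:390],None,fx=3.5,fy=3.5,interpolation=cv2.INTER_CUBIC))
E
```

```text
8.4 [17.4708 30.5247 21.0901] [-0.3224  0.3469 -0.0125] [ 0.9898 -0.1421] [0.1421 0.9898]
(17, 43, 20) (array([ 0.0011, -0.0005, -0.0125]), array([0.0015, 0.018 , 0.0769]))
```

View pics/s6.png

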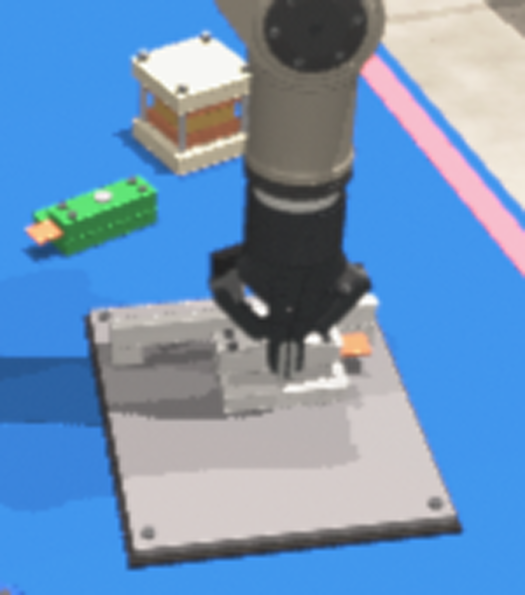

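The block followed and the finger is near mid-length. The +x end now seems to lead slightly, and the fence should square it. Continue slowly to contact.

{"op": "carry_out", "data": {
  "targets": [0,0.001,0,-0.003,0,0,0,0,0.001,0,-0.006,0,0,0,0,0.001,0,-0.009,0,0,0,0,0.001,0,-0.012,0,0,0,0,0.001,0,-0.014,0,0,0,0,0.001,0,-0.016,0,0,0,0,0.001,0,-0.016,0,0,0]
}}

```text
clock: 9.32
tcp_pos: [0.6049, -0.0175, 0.036]
orientation: [1.308, 1.139, -1.323]
contact_force: [-0.4, -8.0, -0.0]
grip_width: 0.0002
```

```bash
python3 - <<'E'
from h import *
o=r.get_obs(); print(o['clock'],loc(o['tcp_pos']),o['contact_force'],'bed',o['contact_force']@X,o['contact_force']@Y)
E
```

```text
9.325 [17.2503 42.6256 19.9795] [-0.385  -8.0376 -0.0035] bed 0.7611504617683954 -8.010692053051008
```

Fence contact: 8 N at TCP y = 42.6, where 41–43 was expected. Now the diagonal push, forward and down together.

{"op": "carry_out", "data": {
  "targets": [0,0.001,0,-0.005,0,0,0,0,0.003,0,-0.006,0,0,0,0,0.005,0,-0.007,0,0,0,0,0.007,0,-0.008,0,0,0,0,0.009,0,-0.008,0,0,0,0,0.011,0,-0.008,0,0,0,0,0.012,0,-0.008,0,0,0,0,0.012,0,-0.008,0,0,0]
}}

```text
clock: 10.32
tcp_pos: [0.6063, -0.0176, 0.0318]
orientation: [1.312, 1.131, -1.328]
contact_force: [-24.5, -14.2, 70.7]
grip_width: -0.0001
```

```bash
python3 - <<'E'
from h import *
o=r.get_obs(); print(o['clock'],loc(o['tcp_pos']),o['contact_force'],'bed',o['contact_force']@X,o['contact_force']@Y)
a=r.grab_frame('side'); cv2.imwrite('pics/s7.png',cv2.resize(a[160:250,250:370],None,fx=6,fy=6,interpolation=cv2.INTER_CUBIC))
a=r.grab_frame('top'); cv2.imwrite('pics/t7.png',cv2.resize(a[125:230,230:350],None,fx=5,fy=5,interpolation=cv2.INTER_CUBIC))
E
```

```text
10.325 [18.6452 42.6649 15.7721] [-24.4866 -14.2366  70.7453] bed -22.214799579015384 -17.5720615046054
```

View pics/s7.png

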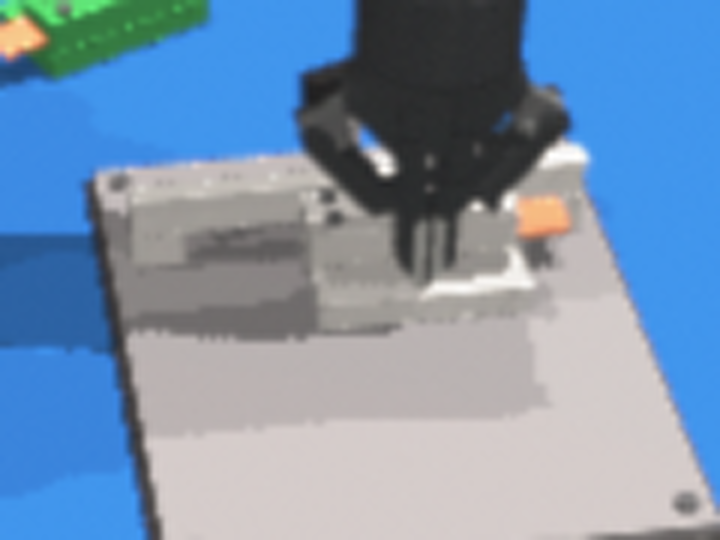

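View pics/t7.png

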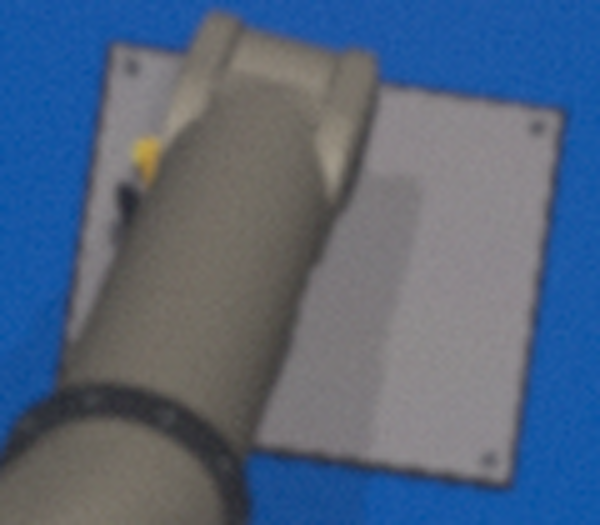

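The z reading of 15.8 mm matches the ledge (16 mm), and y matches the fence-contact position. The vertical force of 71 N is much more than needed (about 9 N/mm), so I ease it while keeping the diagonal push.

{"op": "carry_out", "data": {
  "targets": [0,0.0055,0,-0.008,0,0,0,0,0.004,-0.001,-0.008,0,0,0,0,0.003,-0.001,-0.008,0,0,0,0,0.003,-0.001,-0.008,0,0,0,0,0.003,-0.001,-0.008,0,0,0,0,0.003,-0.001,-0.008,0,0,0]
}}

```text
clock: 11.18
tcp_pos: [0.6062, -0.0176, 0.032]
orientation: [1.312, 1.122, -1.335]
contact_force: [-11.0, -16.0, 29.5]
grip_width: -0.0
```

```bash
python3 - <<'E'
from h import *
o=r.get_obs(); print(o['clock'],loc(o['tcp_pos']),o['contact_force'],'bed',o['contact_force']@X,o['contact_force']@Y)
a=np.mean([r.grab_frame('side').astype(float) for _ in range(4)],0)[180:220,295:360]
a=np.clip((a-80)*1.6,0,255).astype(np.uint8)
b=cv2.resize(a,None,fx=12,fy=12,interpolation=cv2.INTER_CUBIC)
# expected outline of a flush block (bed mm): try centre x from tab; draw only ticks at ends of expected ledge edge for y
for x in(-34,66):
  for y,z in((-5.5,16),(-5.5,0),(84.5-32,36)):
    u=pix('side',W(x,y,z)); c=((u-[295,180]+.5)*12).astype(int); cv2.circle(b,tuple(int(k) for k in c),3,(0,0,255),-1)
cv2.imwrite('pics/s8.png',b)
E
```

```text
11.175 [18.4858 42.6292 15.9989] [-11.0454 -15.9537  29.4954] bed -8.665986845586888 -17.36145796712501
```

View pics/s8.png

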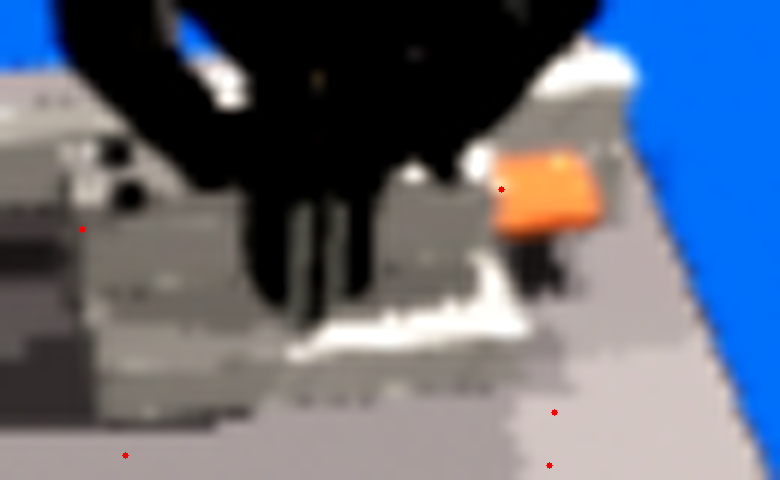

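This shows the block's rear ledge edge running from crop (97,360) to (528,332), with the tab at (550,195). My dots used a wrong y (the rear should be 24.5, not -5.5), so I cast those pixels instead.

```bash
python3 - <<'E'
from h import *
S=lambda u,v,z:loc(cast('side',crop(u,v,295,180,12),z))
print('ledge rear',S(97,360,.032),S(528,332,.032))
print('bottom rear',S(100,425,.016),S(528,390,.016))
print('riser foot',S(92,325,.032),S(478,283,.032))
print('riser top',S(85,205,.052))
im=np.mean([cv2.cvtColor(r.grab_frame('side'),cv2.COLOR_BGR2GRAY).astype(float) for _ in range(4)],0)
# darkest->light step at rear bottom/ledge edge per column
for c in range(304,340,4): print(c,im[200:220,c].astype(int))
E
```

```text
ledge rear [-34.1856  28.8069  16.    ] [66.8799 23.5929 16.    ]
bottom rear [-33.9434  24.2755   0.    ] [67.5344 21.4935  0.    ]
riser foot [-33.0693  41.561   16.    ] [59.5416 43.0897 16.    ]
riser top [-31.5839  61.4449  36.    ]
304 [151 150 150 147 137 149 153 165 167 168 163 149 152 151 145 124 175 180
 181 180]
308 [151 151 154 163 147 144 148 166 169 170 170 157 155 153 147 130 175 180
 180 180]
312 [151 152 150 149 145 144 146 153 168 170 167 158 155 150 124 132 175 180
 180 180]
316 [ 58  67  71  90 114 139 147 163 172 175 159 157 156 160 168 179 180 180
 180 180]
320 [126 124 113 112 113 112 108 136 186 214 172 161 161 154 177 181 180 180
 180 180]
324 [ 73  75  74  77  92 141 175 237 234 174 164 165 166 169 179 180 180 180
 180 180]
328 [152 149 141 144 145 155 206 237 232 176 163 167 182 181 180 180 180 180
 180 180]
332 [151 153 146 145 165 224 239 235 195 165 162 161 164 179 180 180 181 180
 181 180]
336 [142 167 208 235 235 238 241 241 177 160 164 165 173 179 181 182 180 180
 180 181]
```

```bash
python3 - <<'E'
from h import *
o=r.get_obs(); a=R.from_rotvec(o['orientation']).as_matrix(); print('tool yaw-bed',np.arctan2(a[1,1],a[0,1])-YAW,'tilt',a[2])
e=[(304,210.6),(308,210.9),(312,210.5),(316,209.8),(320,209.6),(324,208.7),(328,208.6),(332,208.2),(336,207.9)]
L=np.array([loc(cast('side',p,.032)) for p in e]); print('ledge fit slope,y0',np.polyfit(L[:,0],L[:,1],1))
e=[(304,215.3),(308,215.3),(312,214.9),(316,213.7),(320,213.6),(324,213.4),(332,212.6),(336,212.)]
L=np.array([loc(cast('side',p,.016)) for p in e]); print('bottom fit',np.polyfit(L[:,0],L[:,1],1))
# fence front top edge right end and bed front edge as references
im=cv2.imread('pics/side0.png'); g=cv2.cvtColor(im,cv2.COLOR_BGR2GRAY).astype(float)
P=[]
for x in range(-100,101,10):
    u=pix('side',W(x,84.5,40)); c=int(round(u[0])); rr=np.arange(int(u[1])-4,int(u[1])+6)
    d=np.diff(g[rr,c]); k=d.argmin(); P.append(loc(cast('side',(c,rr[k]+.5),.056)))
P=np.array(P); print('fence top edge fit',np.polyfit(P[:,0],P[:,1],1))
E
```

```text
tool yaw-bed -0.01609864118060142 tilt [-0.9999 -0.0028  0.0149]
ledge fit slope,y0 [ 0.0004 21.9745]
bottom fit [ 0.01  22.014]
fence top edge fit [ 0.0079 83.8418]
```

The block's rear edge is parallel to the fence (slope 0.000–0.010 against 0.008) and lies 62 mm from the face, where 60 is expected and calibration is good to about 2 mm. Forces are 17 N into the fence and 29 N down. Handing in.

```bash
python3 - <<'E'
from h import *
o=r.get_obs(); print(o['clock'],o['contact_force']@Y,o['contact_force'],abs(o['qvel']).max()); print(r.hand_in())
E
```

```text
11.575 -17.98469159244596 [-10.2763 -16.6937  29.9721] 0.0012997996769414022
the job is handed in; nothing more can be done
None
```

I turned the knob past its click, pushed the silver stepped block up to the fence, and handed in at about 11.6 s while holding the diagonal push. The system reports no verdict, so these are my own last checks:

- **Gate:** I turned the knob about 1.22 rad clockwise. The tongue was gone from in front of the fence, and the bar stayed turned after I let go.
- **Block:** Its rear edge was parallel to the fence within about 0.01 rad. It measured 62 mm from the fence face, where a flush block would read 60 mm, and the camera is good to about 2 mm. The fingertip height matched the ledge at 16 mm above the bed, so the block lies flat.
- **Push:** About 18 N into the fence and 30 N down at hand-in, with the arm at rest.
- **Disagreements:** My first diagonal push reached 71 N down, well under the 120 N wrist limit, and I eased it off. About 9 N of sideways force along the fence remained. The top view of the final pose was blocked by the arm, so the parallel check rests on the side camera and the contact readings.
- **Other things on the bench:** I felt no contact with the other items, but I did not measure their final positions.

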